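Charge a milling jar and lock its lid

TASK

Charge the milling jar with the steel grinding ball, lowering it gently to the jar's floor instead of dropping or pressing it in, then put the lid on with its eye over the post. Lay the dark clamp bar along the lid's rib, push its fork under the head of the stud, and line up the eyes of bar and lid with the bore in the post. Finally put the red-knobbed lock pin down through bar, lid and post until its collar rests on the bar, and let go; leave the two vials and the mug standing where they are.

Things in the scene. Friction and masses are not known exactly. Their poses are not given: they have to be found in the camera images.
- clamp: Fixed jar clamp. Origin: centre of the underside of its blue base plate (120 x 200 x 12 mm, long side along its y), z up. On its z axis the open steel milling jar (fixed, see jar_mouth), at y = -70 mm a round post with a bore (see post_bore), at y = +70 mm a headed stud (see stud_waist).
- jar_mouth (a point): Centre of the jar's mouth, level with its rim, 67 mm above the desk. Jar: outside diameter 92, inside diameter 80 (at least 77), 48 mm deep, inner floor 19 mm above the desk.
- post_bore (a point): Centre of the mouth of the vertical bore in the post's top, 66 mm above the desk. Post diameter 28; bore diameter 14 (at least 12.8), 34 mm deep.
- stud_waist (a point): Point on the stud's axis 93 mm above the desk, where the middle of the bar's thickness lies when the bar is home. Stud: column of diameter 22 up to 84 mm, waist of diameter 8 from 84 to 101 mm, head of diameter 17 from 101 to 108.5 mm above the desk.
- lid: Loose blue lid, 350 g. Origin: centre of its plug's underside, z up. Black plug diameter 73, 5 mm high; disc diameter 96, z = 5 to 13 mm; rib 24 mm wide (along x), y = +38 to -60 mm, top at z = 27 mm: grip it across over the origin, at z = 15 to 27 mm; beyond it an eye at y = -70 mm (see lid_hole). On the jar its origin is 62 mm above the desk, axes as the clamp's, eye over the post.
- lid_hole (a point): Centre of the lid eye's hole at its top, 27 mm above the lid's origin. Hole diameter 14 (at least 12.8), eye outside diameter 29, z = 5 to 27 mm of the lid; it clears the post's top by 1 mm when the lid is on.
- bar: Loose dark steel clamp bar, 200 g, lying flat. Origin: centre of its underside midway between eye (y = -70 mm) and fork (y = +70 mm), z up; 30 mm wide (along x), 8 mm thick: grip it across its width over the origin. Home: underside on the lid's rib, 89 mm above the desk, origin over the jar's centre, axes as the clamp's.
- bar_hole (a point): Centre of the bar's hole at mid thickness; hole diameter 14 (at least 12.8), eye outside diameter 33.
- bar_fork (a point): Place in the fork for the stud's axis, at mid thickness. Slot 12 mm wide along y, open at the tines' ends (y = +79.5 mm of the bar), bottom at y = 63 to 64.5 mm. Home it has 4 mm of air under the stud's head. To clear the head, the bar is laid on the rib 22 mm or more off home towards the post (clamp -y), then slid to the stud.
- pin: Loose lock pin, 90 g, upright in its rest. Origin: its tip, z up along the pin. Shank diameter 10, 55 mm long, tip tapered over 8 mm; collar diameter 28, z = 55 to 59 mm; neck diameter 16; red knob diameter 25, z = 66 to 92 mm. Fully home its tip is 42 mm above the desk.
- pin_knob (a point): Point on the pin's axis inside the red knob, 80 mm above the tip, where to grip.
- pin_rest: Fixed black round rest, foot of diameter 60, column of diameter 38 and 62 mm tall with a bore of diameter 13 (at least 12); origin at the centre of its underside. The pin hangs in it by the collar, tip 7 mm above the desk.
- ball: Loose polished steel grinding ball, diameter 28.6 mm, 95 g, standing on a fixed black ring (diameter 34, 9 mm tall). It may roll, so use its centre.
- ball_center (a point): Centre of the ball, about 18 mm above the desk at the start, 33 mm when it lies on the jar's floor.
- vial_dark: Loose glass vial of dark powder with a white cap, diameter 25, 62 mm tall; bystander. Origin at the centre of its underside, z up.
- vial_light: Loose glass vial of light powder with a black cap, diameter 25, 62 mm tall; bystander. Origin at the centre of its underside, z up.
- mug: Loose white mug, 78 x 110 x 97 mm; bystander. Origin under its middle, z up.

How it is judged:
On the way, in this order (a step that is already met when the one before it is completed fails the run):
1. the ball lies on the jar's floor, let go (horizontal distance between ball_center and jar_mouth below 0.03 m and z of ball_center in the frame of clamp below 0.045 m and linear speed of ball below 0.05 m/s and contact force between the fingers and ball below 0.1 N), for 0.2 s.
2. the lid sits on the jar over the ball, let go (horizontal distance between ball_center and jar_mouth below 0.03 m and z of ball_center in the frame of clamp below 0.045 m and horizontal distance between lid and jar_mouth below 0.006 m and z of lid in the frame of clamp below 0.065 m and angle between lid's own z axis and vertical below 0.05 rad and contact force between the fingers and lid below 0.1 N), for 0.2 s.
3. the bar lies on the lid with its fork round the stud under the head and its eye over the post, let go (horizontal distance between ball_center and jar_mouth below 0.03 m and z of ball_center in the frame of clamp below 0.045 m and horizontal distance between lid and jar_mouth below 0.006 m and z of lid in the frame of clamp below 0.065 m and angle between each of lid, bar's own z axis and vertical below 0.05 rad and horizontal distance between bar_fork and stud_waist below 0.006 m and z of bar_fork in the frame of clamp between 0.089 and 0.097 m and horizontal distance between bar_hole and post_bore below 0.006 m and contact force between the fingers and bar below 0.1 N), for 0.2 s.
At the end, for the whole second after the job is handed in: Ball on the jar floor; lid on the rim, level (3 deg), within 6 mm of centre; bar level on the rib, fork round the stud (6 mm) under its head; lid and bar holes within 4 mm of the bore axis; pin upright (3.4 deg), tip within 3 mm of the axis, collar within 3 mm of the bar; all released, at rest (all of step 2 and horizontal distance between bar_fork and stud_waist below 0.006 m and z of bar_fork in the frame of clamp between 0.089 and 0.097 m and angle between bar's own z axis and vertical below 0.05 rad and horizontal distance between pin and post_bore below 0.003 m and z of pin in the frame of clamp below 0.045 m and angle between pin's own z axis and vertical below 0.06 rad and horizontal distance between each of lid_hole, bar_hole and post_bore below 0.004 m and contact force between the fingers and bar below 0.1 N and contact force between the fingers and pin below 0.1 N and linear speed of each of lid, bar, pin below 0.02 m/s); the robot touches nothing.
It fails at once if the ball is dropped in the jar (it falls faster than 0.5 m/s, as from about 13 mm) (horizontal distance between ball_center and jar_mouth below 0.04 m and z of ball_center in the frame of clamp below 0.065 m and linear speed of ball above 0.5 m/s).
It fails at once if the ball is pressed or struck against the jar with more than 30 N (contact force between ball and clamp above 30 N).
It fails at once if a vial or the mug is shifted by more than 15 mm or tipped (distance of any of vial_dark, vial_light, mug from where it was at the start of the episode above 0.015 m or angle between any of vial_dark, vial_light, mug's own z axis and vertical above 0.2 rad).
It also fails if it takes over 72 s, if anything falls off the work surface, if the arm or the gripper's body presses on something with over 40 N, if the wrist force passes 120 N, or if a joint passes its speed limit or range.

ROBOT

A 7-joint arm with a two-finger parallel gripper is mounted at the origin on a cart in front of the work surface, level with it; the furniture and walls round the work are solid. World frame = base frame: x ahead of the robot, y to its left, z up, the work surface at z = 0. Lengths are in m, angles in rad, forces in N, time in s.
With the tool pointing down it reaches from about 0.425 to 0.825 m from the base axis. Payload 3.6 kg.
Tool frame: the origin (TCP) lies where the fingers leave the gripper's body, on its centre line; the fingertips stand 73 mm ahead of it and the grasp point (between the pads) lies 54 mm ahead of it; z points along the fingers, y is the line along which they close (so a half turn about z gives the same grasp; the last joint's range is limited). The gripper opens to 85 mm and grips with 20 to 120 N. Pads are 22 mm wide; open, the fingers measure 114 mm over their backs; the gripper's body (76 mm by 85 mm) begins 54 mm behind the grasp point. The pads swing forward as they close: fully open they stand 13 mm farther back than shut.
Start: joints at [-1.232, 0.615, -0.013, 1.423, 0.008, 1.103, -0.04], TCP at [0.232, 0.607, 0.304] pointing down, gripper open.
Joint ranges: [-3.12, 3.12], [-0.3, 2.06], [-1.34, 1.32], [0.26, 2.42], [-1.36, 4.5], [0.01, 1.98], [-2.84, 2.84]. Speed limits (rad/s): [2.79, 2.79, 3.14, 3.14, 3.14, 3.14, 3.14].

INTERFACE

Orientations are given as a unit quaternion [x, y, z, w].
In Python, from station import arm, snapshot, camera_info, ticket gives the robot as it stands. Calls block until the motion is done:
- arm.movep(position, orientation): joint-space move of the TCP to a pose.
- arm.line_to(position, velocity=0.15, ori=None): straight line of the TCP; ori=None keeps the orientation; velocity is the mean speed in m/s.
- arm.move_j(angles): joint-space move.
- arm.move_gripper(opening, effort=None): opening from 0.0 (shut) to 1.0 (fully open); effort is the grip in N (None keeps the last); returns when the fingers have stopped.
- arm.pause(seconds).
- arm.ik(position, orientation): joint angles nearest the present ones, or None.
- snapshot(name): name is "scene" or "side" or "wrist"; returns the picture (420x560x3 uint8, blue, green, red); there is no depth.
- camera_info(name): a dict with "fx", "fy", "cx", "cy" (pixels), "R" (3x3) and "t" (3): a world point X has camera coordinates R X + t; the wrist camera has in their place "T_tool_cam" (4x4, takes a point from camera to tool coordinates, whose origin is the TCP and whose axes are the flange's). Camera axes: x right, y down, z forward; pixel columns grow to the right and rows downward; lengths in m; the calibration is good to about 2 mm. The wrist camera is an equidistant fisheye: a pixel r from the principal point sees the ray r / f radians off the axis. A picture is of the moment at which its call begins: read the wrist's pose just before it. camera_info takes no time and is no camera call.
A pose or a line that the arm cannot do raises arm.MotionError and nothing moves.
- ticket.finish_job(): hands the job in; it is judged then, once.
Readings, each from a call of its own:
- arm.read_time(): time.
- arm.read_joint_positions(): joint angles.
- arm.read_dq(): joint speeds.
- arm.read_effort(): joint torques, N m.
- arm.read_tool_pos(): TCP position.
- arm.read_eef_rot(): TCP orientation.
- arm.read_ft_force(): force on the tool from outside, world axes, zero at the start.
- arm.read_wrist_torque(): the same for the moment, N m.
- arm.read_opening(): opening from 0.0 (shut) to 1.0 (fully open).
- arm.read_finger_force(): force on a finger pad.
Only numpy, scipy, OpenCV 4.12 (cv2) and the standard library are available. Lean on these libraries where they do the work, as an engineer would, in place of code of your own. Each camera call takes 0.05 s, during which the arm holds its last target. There are 200 camera calls.

## Working session

There is one attempt and no reset: what is moved stays moved. The work goes in short steps, each a Python script; the robot and the scene stay as the last script left them, time stands still between calls to the robot, and variables do not carry over. Pictures are saved under pics/ and viewed, at most 10 in all, crops included, and the job is handed in when it is done.

```bash
ls; mkdir -p pics; python3 - <<'E'
from station import arm, snapshot, camera_info
import cv2, numpy as np
for n in ("scene","side"):
    cv2.imwrite(f"pics/{n}0.png", cv2.resize(snapshot(n),(800,600),interpolation=cv2.INTER_CUBIC))
    c=camera_info(n); print(n,c['fx'],c['cx'],c['cy'],(-np.array(c['R']).T@c['t']).round(3),np.array(c['R'])[2].round(3))
c=camera_info("wrist");print(c)
print(arm.read_tool_pos(),arm.read_eef_rot(),arm.read_time())
E
```

```text
pics
scene 544.3606189422273 277.5068195436657 203.58392635012072 [0.081 1.016 0.887] [ 0.379 -0.723 -0.578]
side 491.61591920215693 280.3426830680659 214.01409298454675 [ 0.635 -1.021  0.617] [-0.023  0.879 -0.476]
{'fx': 325.19226210127806, 'fy': 325.19226210127806, 'cx': 280.87577228627225, 'cy': 207.63751825515234, 'T_tool_cam': array([[ 1.63912111e-04, -9.48234759e-01, -3.17570172e-01,
         8.12693663e-02],
       [ 9.99999630e-01,  4.23465637e-04, -7.48284339e-04,
        -3.51439129e-04],
       [ 8.44029276e-04, -3.17569932e-01,  9.48234478e-01,
        -6.89404812e-02],
       [ 0.00000000e+00,  0.00000000e+00,  0.00000000e+00,
         1.00000000e+00]])}
[0.23167988 0.6067462  0.30282758] [ 1.81353334e-01  9.83417294e-01 -1.16122787e-03 -2.12128178e-04] 0.1
```

View pics/scene0.png

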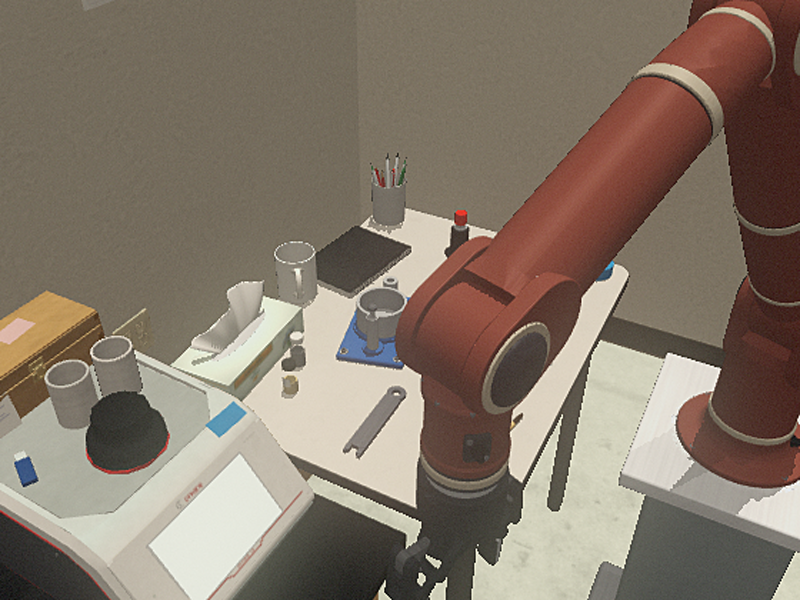

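View pics/side0.png

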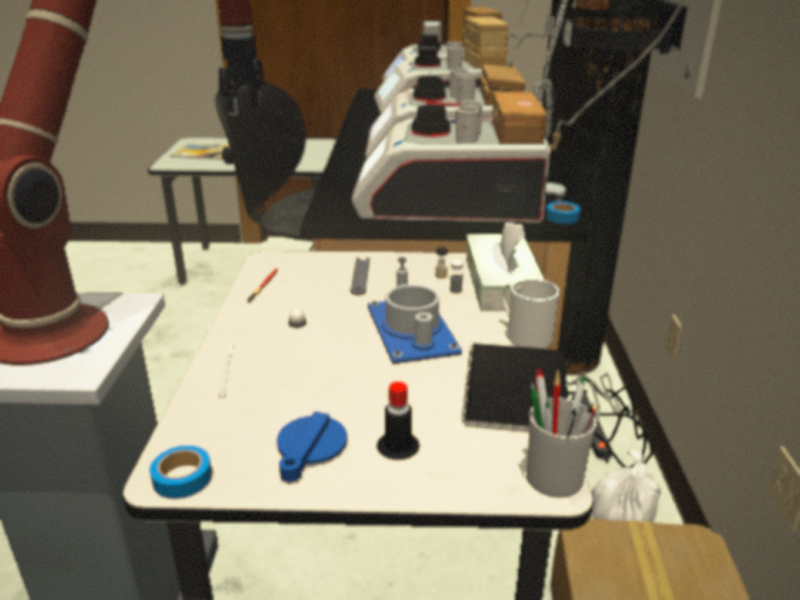

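The scene view shows the clamp with stud (371,345) toward the camera and post (390,285) behind, the bar's fork (353,450) and its eye (397,393). The side view shows the ball (297,318), lid (312,440, eye at 290,468), pin (398,395), rest, vials (441,262)/(457,275) and mug (533,312). Next: rough positions, then wrist views.

```bash
cat > h.py <<'E'
from station import arm, snapshot, camera_info, ticket
import numpy as np, cv2
from scipy.spatial.transform import Rotation as Rot
def ray(name,u,v,pose=None):
    c=camera_info(name)
    if name!="wrist":
        R=np.array(c['R']);d=R.T@[(u-c['cx'])/c['fx'],(v-c['cy'])/c['fy'],1];return -R.T@np.array(c['t']),d/np.linalg.norm(d)
    p,q=pose;x=(u-c['cx'])/c['fx'];y=(v-c['cy'])/c['fy'];r=np.hypot(x,y)+1e-12
    T=c['T_tool_cam'];R=Rot.from_quat(q).as_matrix()
    return np.array(p)+R@T[:3,3], R@T[:3,:3]@[np.sin(r)*x/r,np.sin(r)*y/r,np.cos(r)]
def at_z(o,d,z): return o+d*(z-o[2])/d[2]
def proj(X,pose):
    c=camera_info("wrist");p,q=pose;T=c['T_tool_cam'];R=Rot.from_quat(q).as_matrix()
    X=(np.atleast_2d(X)-p)@R; X=(X-T[:3,3])@T[:3,:3]
    rho=np.hypot(X[:,0],X[:,1]);th=np.arctan2(rho,X[:,2])
    return np.c_[c['cx']+c['fx']*th*X[:,0]/rho, c['cy']+c['fy']*th*X[:,1]/rho]
def down(a): # tool down; tool x axis (camera side) at world angle a
    return (Rot.from_euler('z',a)*Rot.from_quat([1,0,0,0])).as_quat()
E
python3 - <<'E'
from h import *
s=1.42857
for n,u,v,z in [("ball",297,318,.018),("lid",312,440,.01),("lideye",290,468,.027),("pin",398,395,.087),("vdark?",441,275,0),("vlight?",457,290,0),("mug",533,340,0),("jar",412,295,.067),("post",424,317,.066),("pencup",557,485,0)]:
    print(n,at_z(*ray("side",u/s,v/s),z).round(3))
for n,u,v,z in [("stud",371,322,.108),("fork",353,450,.004),("eye",397,393,.008),("post",390,283,.066),("vA",290,390,0),("vB",298,365,0)]:
    print(n,at_z(*ray("scene",u/s,v/s),z).round(3))
for p in ([.58,.0,.36],[.58,-.15,.33]):
  for a in (np.pi,2.8,0): 
    j=arm.ik(p,down(a));print(p,a,None if j is None else np.round(j,2))
E
```

```text
ball [0.428 0.037 0.018]
lid [ 0.497 -0.281  0.01 ]
lideye [ 0.481 -0.356  0.027]
pin [ 0.613 -0.282  0.087]
vdark? [0.684 0.252 0.   ]
vlight? [0.713 0.187 0.   ]
mug [0.834 0.005 0.   ]
jar [0.627 0.035 0.067]
post [ 0.647 -0.039  0.066]
pencup [ 0.815 -0.347  0.   ]
stud [0.586 0.141 0.108]
fork [0.52  0.314 0.004]
eye [0.519 0.174 0.008]
post [ 0.641 -0.026  0.066]
vA [0.683 0.246 0.   ]
vB [0.707 0.186 0.   ]
[0.58, 0.0, 0.36] 3.141592653589793 [-0.13  0.46  0.15  1.55 -0.07  1.14  1.6 ]
[0.58, 0.0, 0.36] 2.8 [-0.17  0.46  0.21  1.55 -0.1   1.14  1.29]
[0.58, 0.0, 0.36] 0 [-0.51  0.55  0.79  1.56 -0.41  1.2  -1.22]
[0.58, -0.15, 0.33] 3.141592653589793 [ 0.05  0.52  0.27  1.55 -0.15  1.09  1.93]
[0.58, -0.15, 0.33] 2.8 [-0.01  0.53  0.38  1.55 -0.21  1.1   1.64]
[0.58, -0.15, 0.33] 0 [-0.28  0.64  0.87  1.56 -0.51  1.19 -0.88]
```

```bash
python3 - <<'E'
from h import *
import json
P={}
for i,p in enumerate(([.57,.12,.34],[.54,-.22,.34])):
    arm.movep(p,down(np.pi)); arm.pause(.2)
    pose=(arm.read_tool_pos(),arm.read_eef_rot()); im=snapshot("wrist")
    cv2.imwrite(f"pics/w{i}.png",im);P[i]=[list(map(float,x)) for x in pose]
    cv2.imwrite(f"pics/w{i}b.png",cv2.resize(im,(800,600),interpolation=cv2.INTER_CUBIC)); print(pose,arm.read_time())
json.dump(P,open("poses.json","w"))
E
```

```text
(array([0.56984203, 0.12088722, 0.33991442]), array([-7.41233485e-04,  9.99999711e-01,  1.38785523e-04, -9.28563958e-05])) 2.4833
(array([ 0.54067273, -0.21833623,  0.33997211]), array([-1.46790256e-03,  9.99998858e-01,  3.43529821e-04,  1.02128520e-04])) 4.025
```

View pics/w0b.png

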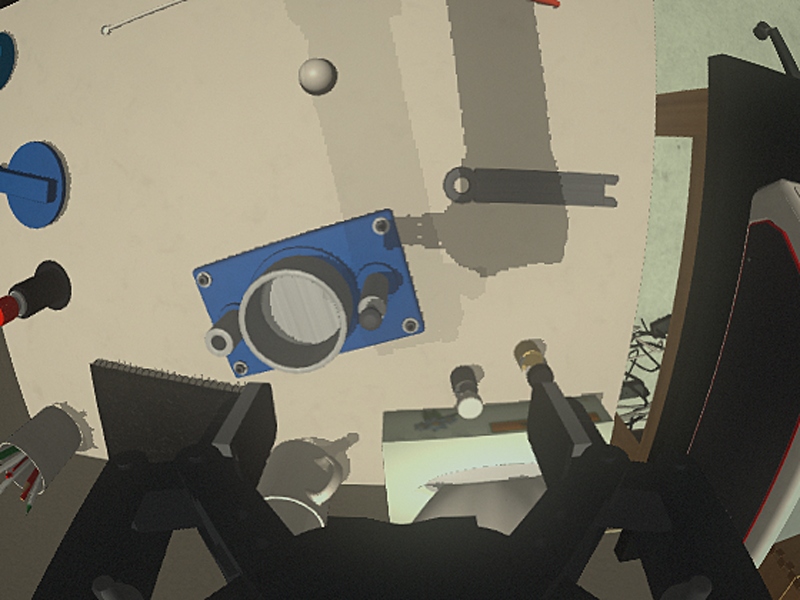

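View pics/w1b.png

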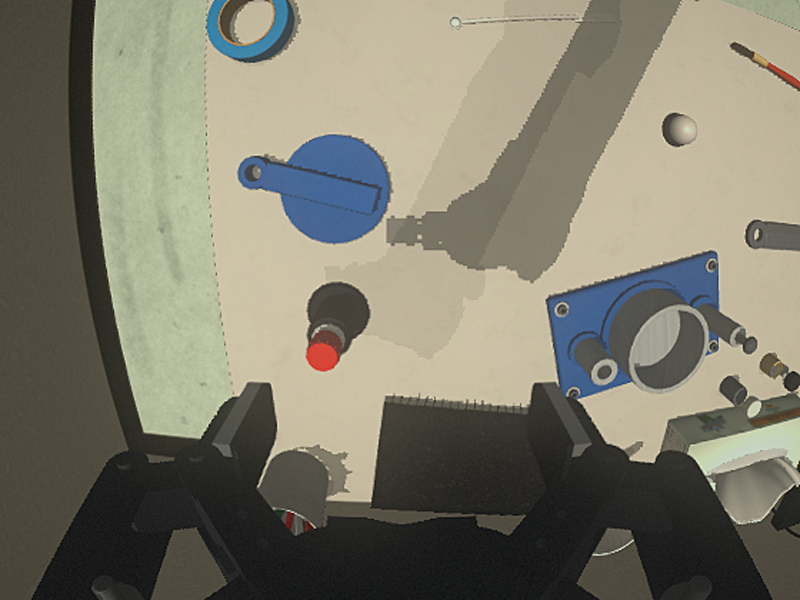

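w0 shows the jar rim centred near (294,321), post hole (218,342), stud head (371,317), bar hole (461,185), fork tips (616,175)/(616,206) and ball (318,76). w1 shows the lid disc (336,189), its eye (255,173), the knob top (323,356) and the ball (680,129). I'll fit the poses and check them with an overlay.

```bash
cat > fit.py <<'E'
from h import *
import json
from scipy.optimize import least_squares
P={int(k):[np.array(x) for x in v] for k,v in json.load(open("poses.json")).items()}
s=1/1.42857
def w(i,u,v,z): return at_z(*ray("wrist",(u+.5)*.7-.5,(v+.5)*.7-.5,P[i]),z)
def fit(obs,x0): # obs: (img,u,v,local xyz)
    def f(x):
        r=[]
        for i,u,v,l in obs:
            X=Rot.from_euler('z',x[2]).apply(l)+[x[0],x[1],0]
            r+=list(proj(X,P[i])[0]-[(u+.5)*.7-.5,(v+.5)*.7-.5])
        return r
    o=least_squares(f,x0); return o.x,np.reshape(o.fun,(-1,2))
def circ(r,z,c=(0,0),n=72):
    t=np.linspace(0,2*np.pi,n+1);return np.c_[c[0]+r*np.cos(t),c[1]+r*np.sin(t),0*t+z]
def place(x,l): return Rot.from_euler('z',x[2]).apply(l)+[x[0],x[1],0]
E
python3 - <<'E'
from fit import *
k=w(0,218,342,.066);st=w(0,371,317,.1085);a=np.arctan2(*(st-k)[[1,0]])-np.pi/2
c=[(0,218,342,(0,-.07,.066)),(0,371,317,(0,.07,.1085)),(0,193,270,(-.06,-.1,.012)),(0,390,209,(-.06,.1,.012)),(0,425,330,(.06,.1,.012)),(0,238,378,(.06,-.1,.012)),(0,294,321,(0,0,.067)),
(1,603,371,(0,-.07,.066)),(1,748,345,(0,.07,.1085)),(1,547,298,(-.06,-.1,.012)),(1,717,251,(-.06,.1,.012)),(1,668,347,(0,0,.067))]
C,r=fit(c,[*(st+k)[:2]/2,a]);print("clamp",C.round(4));print(r.round(1).tolist())
L,r=fit([(1,336,189,(0,0,.013)),(1,255,173,(0,-.07,.027)),(1,380,186,(.012,.038,.027)),(1,374,213,(-.012,.038,.027))] if 0 else [(1,336,189,(0,0,.013)),(1,255,173,(0,-.07,.027))],[.5,-.28,0]);print("lid",L.round(4),r.round(1).tolist())
B,r=fit([(0,461,185,(0,-.07,.008)),(0,617,175,(-.013,.0795,.008)),(0,616,207,(.013,.0795,.008))],[.52,.25,0]);print("bar",B.round(4),r.round(1).tolist())
print("ball",w(0,318,76,.018),w(1,680,129,.018));print("pin",w(1,323,356,.099),"rest",w(1,338,310,0))
print("vials",w(0,469,405,.062),w(0,541,373,.062),w(1,754,407,.062),w(1,791,381,.062))
json.dump(dict(C=C.tolist(),L=L.tolist(),B=B.tolist()),open("fit.json","w"))
ball=w(0,318,76,.018);pin=w(1,323,356,.099)
ims=[cv2.resize(cv2.imread(f"pics/w{i}.png"),None,fx=3,fy=3,interpolation=cv2.INTER_CUBIC) for i in (0,1)]
def d(i,X,col):
    q=((proj(X,P[i])+.5)*3-.5);cv2.polylines(ims[i],[np.round(q*8).astype(int)],False,col,1,cv2.LINE_AA,3)
for l in (circ(.046,.067),circ(.040,.067),circ(.007,.066,(0,-.07)),circ(.0085,.1085,(0,.07)),np.array([(-.06,-.1,.012),(-.06,.1,.012),(.06,.1,.012),(.06,-.1,.012),(-.06,-.1,.012)])):
    for i in (0,1): d(i,place(C,l),(0,255,255))
for l in (circ(.048,.013),circ(.007,.027,(0,-.07)),np.array([(-.012,-.06,.027),(-.012,.038,.027),(.012,.038,.027),(.012,-.06,.027)])): d(1,place(L,l),(0,255,0))
for l in (circ(.007,.008,(0,-.07)),circ(.0165,.008,(0,-.07)),np.array([(-.015,-.06,.008),(-.015,.0795,.008),(-.006,.0795,.008),(-.006,.0635,.008),(.006,.0635,.008),(.006,.0795,.008),(.015,.0795,.008),(.015,-.06,.008)])): d(0,place(B,l),(0,255,0))
d(1,circ(.0125,.099)+[pin[0],pin[1],0],(255,255,0));
d(1,circ(.03,.0)+[pin[0],pin[1],0],(255,255,0))
o=np.vstack([np.hstack([ims[0][380:820,340:940],ims[1][490:890,1100:1300].copy() if 0 else ims[1][200:640,460:860][:, :]]),np.hstack([ims[0][330:450,900:1320],ims[1][560:680,600:780]*1,np.zeros((120,400,3),np.uint8)])])
o[440:560,600:1000]=ims[1][640:760,500:900] if 0 else ims[1][660:780,500:900]
cv2.imwrite("pics/ov.png",cv2.resize(o,(800,int(o.shape[0]*.8))))
E
```

```text
clamp [0.6243 0.0307 0.2788]
[[-0.3, -0.3], [-1.2, 1.3], [-2.9, -0.3], [-0.0, -2.1], [0.9, 0.7], [-2.3, 0.8], [-2.5, 0.7], [1.7, 0.3], [4.6, 0.5], [0.6, 1.0], [1.5, -1.2], [2.7, 1.9]]
lid [ 0.495  -0.2746 -0.2497] [[0.2, 0.1], [-0.2, -0.0]]
bar [0.52   0.2401 0.0115] [[-1.1, 0.0], [0.9, 1.5], [0.4, -1.5]]
ball [0.42640649 0.05083868 0.018     ] [0.42433605 0.04033501 0.018     ]
pin [ 0.60974401 -0.27724211  0.099     ] rest [ 0.60941281 -0.27854926  0.        ]
vials [0.70440323 0.1797189  0.062     ] [0.67397346 0.24164424 0.062     ] [0.70470977 0.17788265 0.062     ] [0.67655492 0.23182314 0.062     ]
```

View pics/ov.png

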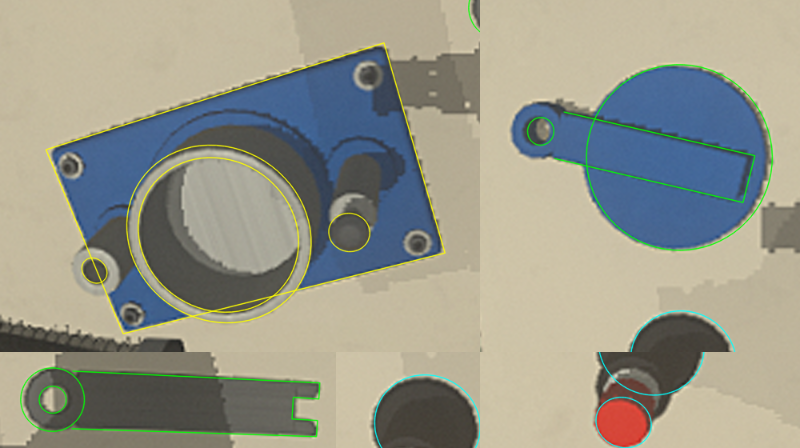

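The overlay matches in w0: the clamp, lid and bar outlines lie on their edges. The two ball estimates disagree by 10 mm, so I'll look closer before grasping.

```bash
python3 - <<'E'
from h import *
a=.2788+np.pi/2
for p in ([.426,.046,.0825],[.624,.031,.098],[.495,-.2746,.0865],[.52,.24,.0725],[.61,-.277,.141],[.6436,-.0366,.25]):
    j=arm.ik(p,down(a));print(p,None if j is None else np.round(j,2))
arm.movep([.43,.045,.2],down(a));arm.pause(.5)
pose=(arm.read_tool_pos(),arm.read_eef_rot()); im=snapshot("wrist");cv2.imwrite("pics/ballraw.png",im)
print(pose,arm.read_time())
g=cv2.cvtColor(im,cv2.COLOR_BGR2GRAY)
for y in(.040,.051): print(proj([.4255,y,.018],pose))
cv2.imwrite("pics/ball.png",cv2.resize(im,(800,600),interpolation=cv2.INTER_CUBIC))
E
```

```text
[0.426, 0.046, 0.0825] [-0.26  0.7   0.15  2.24 -0.44  0.23  0.57]
[0.624, 0.031, 0.098] [-0.27  0.85  0.33  1.69 -0.39  0.67  0.54]
[0.495, -0.2746, 0.0865] [ 0.3   0.8   0.27  1.87 -0.4   0.53  1.11]
[0.52, 0.24, 0.0725] [-0.65  0.83  0.29  1.85 -0.43  0.52  0.21]
[0.61, -0.277, 0.141] [ 0.2   0.84  0.36  1.53 -0.37  0.84  0.97]
[0.6436, -0.0366, 0.25] [-0.2   0.68  0.4   1.52 -0.3   1.    0.56]
(array([0.43005029, 0.04487632, 0.20001359]), array([6.02083708e-01, 7.98432970e-01, 9.59124805e-06, 2.05192684e-05])) 5.9583
[[273.84331438 208.04230548]]
[[277.5177148  195.58441129]]
```

View pics/ball.png

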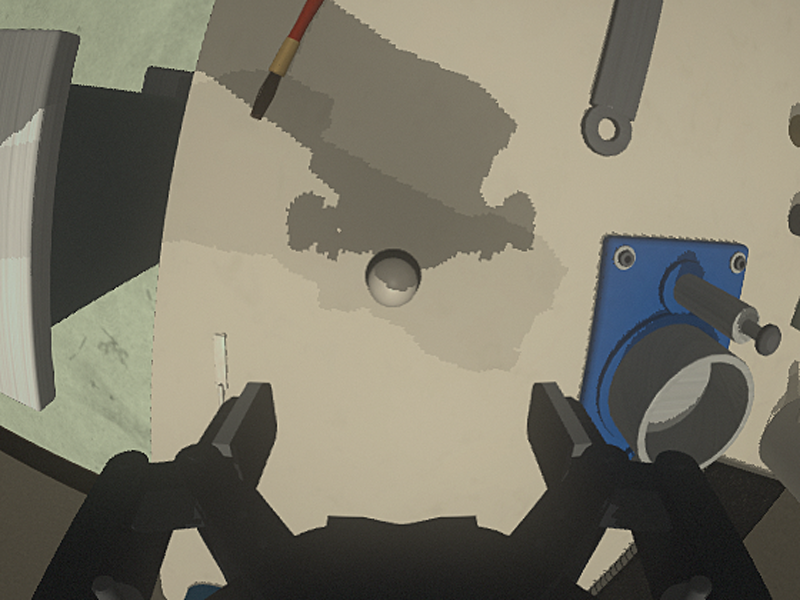

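The ball is centred near (393,281), which puts it at y≈0.05 and confirms w0. Next: grasp it and carry it to the jar.

```bash
cat >> h.py <<'E'
def f(): return np.round(arm.read_ft_force(),1)
def st(m): print(m,"t%.2f"%arm.read_time(),"p",np.round(arm.read_tool_pos(),4),"f",f(),"o %.3f"%arm.read_opening(),"ff %.1f"%arm.read_finger_force())
E
python3 - <<'E'
from h import *
a=.2788+np.pi/2
pose=(arm.read_tool_pos(),arm.read_eef_rot())
b=at_z(*ray("wrist",393.5*.7-.5,281.5*.7-.5,pose),.018);print(b)
arm.line_to([b[0],b[1],.10],.25); arm.move_gripper(.6); 
arm.line_to([b[0],b[1],.0825],.08); st("at ball")
arm.move_gripper(.2,25); st("grip")
arm.line_to([b[0],b[1],.12],.1); st("lift")
cv2.imwrite("pics/grip.png",cv2.resize(np.hstack([snapshot("wrist")[100:330,140:420],snapshot("side")[150:380,100:380]]),(800,329)))
E
```

```text
[0.42368938 0.04970698 0.018     ]
at ball t7.31 p [0.4234 0.0496 0.0822] f [-0.1 -0.   0.1] o 0.602 ff 0.0
grip t7.64 p [0.4236 0.0497 0.0829] f [-1.1 -1.1  2.9] o 0.298 ff 24.5
lift t8.17 p [0.4237 0.0499 0.1199] f [-0.1 -0.5 -0.9] o 0.299 ff 24.7
```

View pics/grip.png

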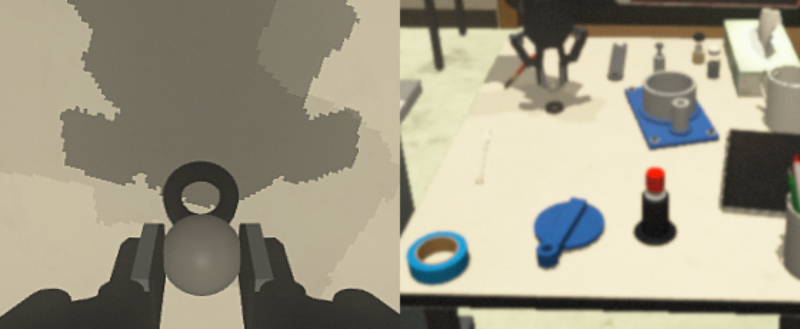

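The ball is held and lifted clear of its ring. Lowering it into the jar.

```bash
python3 - <<'E'
from h import *
C=[.6243,.0307]
arm.line_to([.4237,.0499,.17],.25)
arm.line_to([*C,.17],.3); arm.pause(.2); st("over")
arm.line_to([*C,.112],.1); st("in")
f0=arm.read_ft_force()[2]
for z in np.arange(.110,.0955,-.001):
    arm.line_to([*C,z],.03)
    fz=arm.read_ft_force()[2]-f0
    if abs(fz)>2.5: print("contact",fz); break
    if z<.0980: break
st("down")
arm.move_gripper(.365,20); arm.pause(.2); st("open")
arm.line_to([*C,.17],.12); st("up")
E
```

```text
over t9.64 p [0.6229 0.0311 0.1699] f [-1.   0.7 -1. ] o 0.304 ff 24.8
in t10.38 p [0.6247 0.0306 0.1124] f [ 0.2 -0.1 -0.8] o 0.304 ff 24.8
contact 6.011534254143277
down t12.88 p [0.6245 0.0306 0.1018] f [-1.5 -1.1  5.2] o 0.296 ff 25.2
open t13.31 p [0.6242 0.0307 0.1007] f [-0.   0.1  0.2] o 0.366 ff 0.0
up t14.03 p [0.6238 0.0309 0.1695] f [-0.9  0.2 -1. ] o 0.366 ff 0.0
```

```bash
python3 - <<'E'
from h import *
import json
im0=snapshot("wrist")
arm.movep([.495,-.30,.22],down(-.2497+np.pi/2)); arm.move_gripper(.6); arm.pause(.3)
pose=(arm.read_tool_pos(),arm.read_eef_rot()); im=snapshot("wrist");st("lid")
cv2.imwrite("pics/lidraw.png",im);json.dump([list(map(float,x)) for x in pose],open("lidpose.json","w"))
cv2.imwrite("pics/lid.png",np.hstack([cv2.resize(im0[130:410,180:380],(400,560)),cv2.resize(im[0:280,180:380],(400,560),interpolation=cv2.INTER_CUBIC)]))
E
```

```text
lid t16.11 p [ 0.495  -0.3001  0.22  ] f [-0.4 -0.5 -0. ] o 0.599 ff 0.0
```

View pics/lid.png

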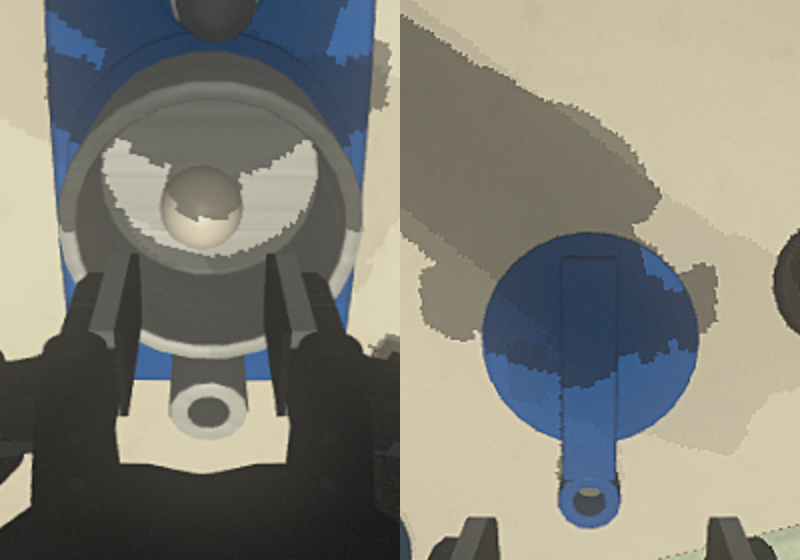

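The ball rests on the jar floor near the centre. The lid's disc is at (590,337), eye hole (590,502) and rib end (562..618,258) in the right half. Refine its pose, grasp it and place it.

```bash
python3 - <<'E'
from fit import *
P[2]=[np.array(x) for x in json.load(open("lidpose.json"))]
k=lambda x,y:(((x-400+.5)/2+180)/.7-.5,((y+.5)/2)/.7-.5)
o=[(2,*k(562,258),(-.012,.038,.027)),(2,*k(618,258),(.012,.038,.027)),(2,*k(590,502),(0,-.07,.027)),(2,*k(590.5,232),None)]
o=o[:3]
# disc edge extremes in x
L,r=fit(o,[.495,-.2746,-.25]);print(L.round(4),r.round(1).tolist())
c=(proj(place(L,circ(.048,.013)),P[2])-[180,0])*2+[400,0];print("disc pred",c.min(0),c.max(0),"seen 482,232 699,443")
arm.movep([L[0],L[1],.14],down(L[2]+np.pi/2))
arm.pause(.2)
for z in (.093,.0865): arm.line_to([L[0],L[1],z],.12)
st("at lid")
arm.move_gripper(.1,70); st("grip")
arm.line_to([L[0],L[1],.10],.1);arm.pause(.2); st("lift")
im=snapshot("wrist");cv2.imwrite("pics/lidheld.png",im)
json.dump(L.tolist(),open("L.json","w"))
E
```

```text
[ 0.4959 -0.2774 -0.2548] [[-1.0, -0.2], [1.0, -0.2], [0.0, 0.5]]
disc pred [480.48123146 230.87106968] [700.01504706 445.46619713] seen 482,232 699,443
at lid t17.52 p [ 0.4959 -0.2774  0.0867] f [ 0.5  0.2 -0.4] o 0.598 ff 0.0
grip t17.89 p [ 0.4959 -0.2774  0.0871] f [-0.8 -0.   5.3] o 0.257 ff 70.9
lift t18.38 p [ 0.4955 -0.2771  0.0993] f [ 0.4  0.3 -4.1] o 0.263 ff 70.0
```

```bash
python3 - <<'E'
from fit import *
P[3]=[np.array([.6238,.0309,.1695]),down(.2788+np.pi/2)]
k=lambda x,y:(((x+.5)/2+180)/.7-.5,((y+.5)/2+130)/.7-.5)
c=[(0,218,342,(0,-.07,.066)),(0,371,317,(0,.07,.1085)),(0,193,270,(-.06,-.1,.012)),(0,390,209,(-.06,.1,.012)),(0,425,330,(.06,.1,.012)),(0,238,378,(.06,-.1,.012))]
C,r=fit(c,[.624,.03,.28]);print("w0 only",C.round(4),r.round(1).tolist())
X=at_z(*ray("wrist",209.5/2+180,130+411.5/2,P[3]),.066);print("post from w3",X, "from fit",place(C,[0,-.07,0]),place([.6243,.0307,.2788],[0,-.07,0]))
for c0 in (C,[.6243,.0307,.2788]):
    q=(proj(place(c0,circ(.046,.067)),P[3])-[180,130])*2;print(q.min(0),q.max(0),"seen x 60..362, bottom 358")
a=.2788+np.pi/2;L=json.load(open("L.json"))
arm.line_to([L[0],L[1],.22],.25)
arm.movep([*C[:2],.22],down(C[2]+np.pi/2));arm.pause(.3);st("over")
im=snapshot("wrist");cv2.imwrite("pics/lidover.png",im)
json.dump(C.tolist(),open("C.json","w"))
E
```

```text
w0 only [0.625  0.0329 0.2813] [[0.6, -0.1], [-0.1, 1.3], [-2.3, -0.0], [0.7, -2.2], [1.8, 0.5], [-1.4, 0.9]]
post from w3 [ 0.64580005 -0.03492843  0.066     ] from fit [ 0.64443004 -0.03434229  0.        ] [ 0.64356415 -0.03659705  0.        ]
[49.95538093 70.71158891] [362.33746367 355.97894605] seen x 60..362, bottom 358
[46.33380995 77.74051878] [357.56426853 360.71696809] seen x 60..362, bottom 358
over t20.62 p [0.6249 0.0317 0.2202] f [ 0.3 -0.1 -3.3] o 0.256 ff 69.9
```

```bash
python3 - <<'E'
from fit import *
C=[.6258,.0325,.2813];json.dump(C,open("C.json","w"))
q=down(C[2]+np.pi/2)
arm.line_to([*C[:2],.160],.12,ori=q);arm.pause(.3);st("a")
f0=arm.read_ft_force()
for z in np.arange(.158,.1455,-.0015):
    arm.line_to([*C[:2],z],.04)
    d=arm.read_ft_force()-f0
    if d[2]>4 or np.hypot(d[0],d[1])>6: break
st("contact")
arm.pause(.2);st("c2")
E
```

```text
a t21.62 p [0.6261 0.0325 0.1608] f [-0.8 -0.6 -4.6] o 0.260 ff 69.9
contact t23.62 p [0.6261 0.0325 0.1491] f [-3.1 -1.4  5. ] o 0.255 ff 71.0
c2 t23.82 p [0.6261 0.0325 0.1491] f [-1.5  0.9  4.9] o 0.258 ff 71.0
```

Contact came at the expected seated height. Release, check, and head to the bar.

```bash
python3 - <<'E'
from fit import *
C=json.load(open("C.json"))
arm.move_gripper(.6);arm.pause(.25);st("rel")
arm.line_to([*C[:2],.27],.25);arm.pause(.3)
P[4]=[arm.read_tool_pos(),arm.read_eef_rot()];im0=snapshot("wrist")
B=[.52,.2401,.0115]
arm.movep([.52,.215,.18],down(B[2]+np.pi/2));arm.pause(.4)
P[5]=[arm.read_tool_pos(),arm.read_eef_rot()];im=snapshot("wrist");st("bar")
json.dump({k:[list(map(float,x)) for x in v] for k,v in P.items()},open("poses.json","w"))
cv2.imwrite("pics/w4.png",im0);cv2.imwrite("pics/w5.png",im)
print((proj(place(C,[[0,0,.089],[0,-.07,.089]]),P[4])),proj(place(B,[[0,-.07,.008],[0,.0795,.008]]),P[5]))
cv2.imwrite("pics/lb.png",np.hstack([cv2.resize(im0[100:400,180:380],(400,600),interpolation=cv2.INTER_CUBIC),cv2.resize(im[0:300,180:380],(400,600),interpolation=cv2.INTER_CUBIC)]))
E
```

```text
rel t24.47 p [0.6258 0.0325 0.1474] f [-0.5 -0.  -0.6] o 0.604 ff 0.0
bar t26.82 p [0.5203 0.2146 0.1801] f [-0.4 -0.4  0.6] o 0.599 ff 0.0
[[281.74929836 205.28881771]
 [281.6576539  280.29041196]] [[280.42001779 258.36792336]
 [280.15776738  70.05463152]]
```

View pics/lb.png

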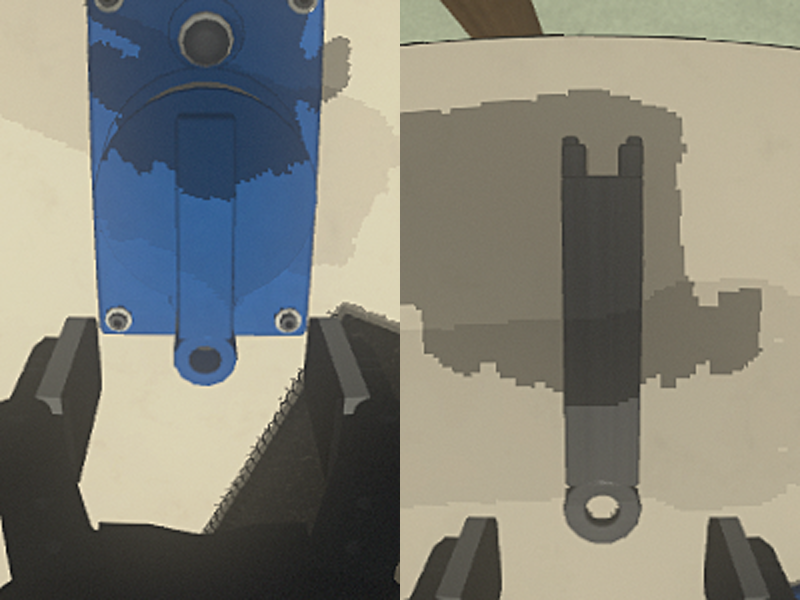

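The lid is seated: its eye is within 1 px of the prediction. The bar's hole is at (603,508), slot bottom at y=177 and tine tips at y=138. Refine the bar pose and grip.

```bash
python3 - <<'E'
from fit import *
C=np.array(json.load(open("C.json")))
l=lambda x,y:(((x+.5)/2+180)/.7-.5,((y+.5)/2+100)/.7-.5)
s=at_z(*ray("wrist",180+206.5/2,100+40.5/2,P[4]),.1085);print("stud seen",s,"model",place(C,[0,.07,.1085]))
e=at_z(*ray("wrist",180+205.5/2,100+359.5/2,P[4]),.089);print("lid hole seen",e,"post model",place(C,[0,-.07,.089]))
k=lambda x,y:(((x-400+.5)/2+180)/.7-.5,((y+.5)/2)/.7-.5)
B,r=fit([(5,*k(603,508),(0,-.07,.008)),(5,*k(562.5,177),(-.015,.0637,.008)),(5,*k(643,177),(.015,.0637,.008)),(5,*k(602.5,177),(0,.0637,.008)),(5,*k(602.5,138),(0,.0795,.008))],[.52,.24,.01]);print("bar",B.round(4),(r*2).round(1).tolist())
json.dump(B.tolist(),open("B.json","w"))
arm.move_gripper(.55)
arm.movep([*B[:2],.10],down(B[2]+np.pi/2));arm.pause(.2)
arm.line_to([*B[:2],.0735],.08);arm.pause(.1);st("at bar")
arm.move_gripper(.2,80);st("grip")
if arm.read_opening()>.3:
    arm.line_to([*B[:2],.11],.1);arm.pause(.2);st("lift")
E
```

```text
stud seen [0.60766327 0.09886509 0.1085    ] model [0.60636766 0.09974868 0.1085    ]
lid hole seen [ 0.6460049  -0.03393549  0.089     ] post model [ 0.64523234 -0.03474868  0.089     ]
bar [0.5206 0.2424 0.0119] [[0.0, 4.3], [-1.2, 0.2], [0.9, 0.1], [0.1, -0.2], [0.1, -3.5]]
at bar t28.27 p [0.5208 0.2424 0.0735] f [ 0.5 -0.3  0.2] o 0.553 ff 0.0
grip t28.58 p [0.5208 0.2424 0.0742] f [-0.5 -0.6  5.7] o 0.320 ff 79.1
lift t29.30 p [0.5202 0.2423 0.1092] f [-0.1 -0.1 -2.7] o 0.321 ff 79.0
```

```bash
python3 - <<'E'
from fit import *
C=np.array([.6268,.0325,.2810]);json.dump(C.tolist(),open("C.json","w"))
q=down(C[2]+np.pi/2);u=np.array([-np.sin(C[2]),np.cos(C[2])])
o=C[:2]-.027*u
B=json.load(open("B.json"))
arm.line_to([*B[:2],.22],.25)
arm.movep([*o,.22],q);arm.pause(.2)
arm.line_to([*o,.172],.15,ori=q);arm.pause(.3);st("over");f0=arm.read_ft_force()
for z in np.arange(.1705,.159,-.0012):
    arm.line_to([*o,z],.04); d=arm.read_ft_force()-f0
    if d[2]>3: break
st("contact");zc=arm.read_tool_pos()[2]
z=zc+.0012
arm.line_to([*o,z],.04);st("up1")
bad=False
for s in (.018,.010,.004,0):
    arm.line_to([*(C[:2]-s*u),z],.06);d=arm.read_ft_force()-f0;print(s,d.round(1))
    if np.hypot(d[0],d[1])>15 or abs(d[2])>15: bad=True;print("stop");break
arm.pause(.2);st("slid")
P={4:[arm.read_tool_pos(),arm.read_eef_rot()]};im=snapshot("wrist");cv2.imwrite("pics/slid.png",im)
cv2.imwrite("pics/slid2.png",np.hstack([cv2.resize(im[0:300,180:380],(400,600),interpolation=cv2.INTER_CUBIC),cv2.resize(snapshot("side")[160:310,230:330],(400,600),interpolation=cv2.INTER_CUBIC)]))
E
```

```text
over t31.88 p [0.6348 0.0065 0.1731] f [ 1.1 -0.4 -2.1] o 0.316 ff 79.1
contact t33.88 p [0.6344 0.0065 0.1633] f [-2.7  1.1  6. ] o 0.317 ff 80.0
up1 t34.13 p [0.6342 0.0066 0.1641] f [-0.4  0.2 -2.5] o 0.315 ff 79.1
0.018 [-1.4  0.2 -0.5]
0.01 [-1.3  0.1 -0.4]
0.004 [-1.2 -0.4  0.1]
0 [-1.7 -0.8  0.7]
slid t35.42 p [0.6268 0.0324 0.1645] f [-0.2 -0.9 -2.3] o 0.319 ff 79.1
```

View pics/slid2.png

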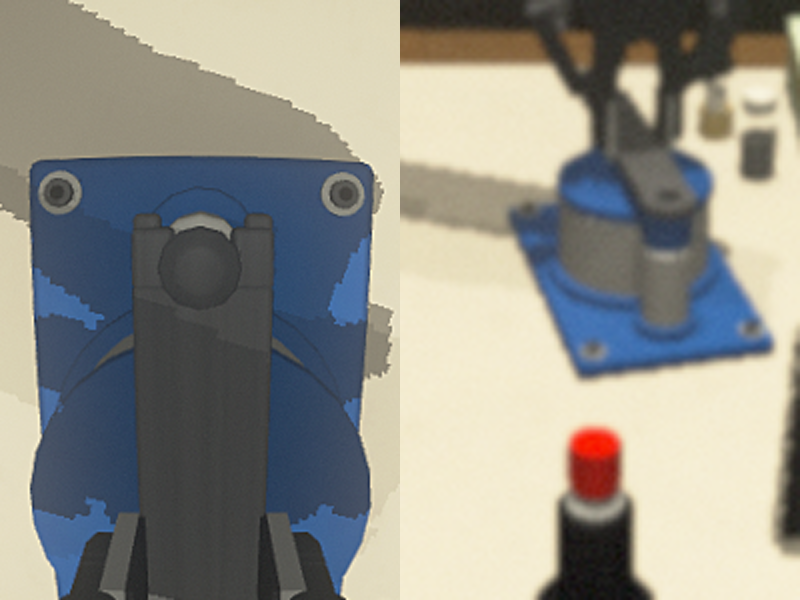

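The fork is round the waist under the stud head, with the head centred at (200,267) and the bar centred at x≈203. I've used all my picture views, so from here I measure numerically. Lower, release, check the bar eye by edge fit, then measure the pin from its red mask.

```bash
cat > vis.py <<'E'
from fit import *
def edgefit(im,pose,c0,r,z,span=.006):  # circle centre (x,y) with the strongest mean gradient along its image
    g=cv2.GaussianBlur(cv2.cvtColor(im,cv2.COLOR_BGR2GRAY).astype(np.float32),(0,0),1.0)
    m=cv2.magnitude(cv2.Sobel(g,5,1,0),cv2.Sobel(g,5,0,1));m=np.minimum(m,150)
    best=[]
    for dx in np.arange(-span,span+1e-6,.0005):
        for dy in np.arange(-span,span+1e-6,.0005):
            q=proj(circ(r,z,(c0[0]+dx,c0[1]+dy)),pose).astype(np.float32)
            best.append((cv2.remap(m,q[:,:1].copy(),q[:,1:].copy(),1).mean(),c0[0]+dx,c0[1]+dy))
    best=np.array(sorted(best)[::-1][:5]);return best[:,1:].mean(0),best[0,0],best[:,1:].std(0)
def redfit(im,pose,x0,z0,z1,r=.0125):
    h=cv2.cvtColor(im,cv2.COLOR_BGR2HSV);mk=(((h[...,0]<8)|(h[...,0]>172))&(h[...,1]>150)&(h[...,2]>60)).astype(np.uint8)
    p0=proj([*x0,(z0+z1)/2],pose)[0];n,lab,stt,cen=cv2.connectedComponentsWithStats(mk)
    i=1+np.argmin(np.hypot(*(cen[1:]-p0).T)+1e3*(stt[1:,4]<100))
    x=np.array(x0,float)
    def hull(x):
        q=np.vstack([proj(circ(r,z,x),pose) for z in (z0,z1)]).astype(np.float32);M=cv2.moments(cv2.convexHull(q));return np.array([M['m10'],M['m01']])/M['m00'],M['m00']
    o=least_squares(lambda x:hull(x)[0]-cen[i],x,diff_step=1e-3);return o.x,stt[i,4],hull(o.x)[1],stt[i]
E
python3 - <<'E'
from vis import *
C=np.array(json.load(open("C.json")))
f0=arm.read_ft_force()
for z in np.arange(.1637,.1600,-.0008):
    arm.line_to([*C[:2],z],.04)
    if arm.read_ft_force()[2]-f0[2]>4: break
st("down");arm.move_gripper(.6);arm.pause(.3);st("rel")
arm.line_to([*C[:2],.27],.25);arm.pause(.4)
pose=[arm.read_tool_pos(),arm.read_eef_rot()];im=snapshot("wrist");cv2.imwrite("pics/barhome.png",im)
e0=place(C,[0,-.07,0]);s0=place(C,[0,.07,0]);print("model post",e0,"stud",s0)
print("bar eye",edgefit(im,pose,e0,.0165,.097));print("bar hole",edgefit(im,pose,e0,.007,.097));print("stud head",edgefit(im,pose,s0,.0085,.1085))
p0=np.array([.6097,-.2775])
arm.movep([p0[0]+.005,p0[1]-.03,.24],down(C[2]+np.pi/2-.2));arm.pause(.4)
pose=[arm.read_tool_pos(),arm.read_eef_rot()];im=snapshot("wrist");cv2.imwrite("pics/pin.png",im);st("pin")
print("pin",redfit(im,pose,p0,.073,.099))
print("rest foot",edgefit(im,pose,p0,.03,.0,.008),"col",edgefit(im,pose,p0,.014,.066,.008))
E
```

```text
down t36.27 p [0.6269 0.0324 0.1633] f [-1.5 -1.   6.5] o 0.319 ff 80.0
rel t36.92 p [0.6268 0.0325 0.162 ] f [ 0.2 -0.1  0.3] o 0.603 ff 0.0
model post [ 0.64621216 -0.0347545   0.        ] stud [0.60738784 0.0997545  0.        ]
bar eye (array([ 0.64591216, -0.0333545 ]), np.float64(111.14537048339844), array([0.00024495, 0.00037417]))
bar hole (array([ 0.64601216, -0.0338545 ]), np.float64(97.02006530761719), array([0.00024495, 0.00037417]))
stud head (array([0.60708784, 0.0984545 ]), np.float64(53.03861618041992), array([0.00024495, 0.00092736]))
pin t39.70 p [ 0.6148 -0.3072  0.24  ] f [-0.2 -1.6  0.2] o 0.602 ff 0.0
pin (array([ 0.61223522, -0.27707988]), np.int32(618), 1273.746216027066, array([262, 162,  36,  37, 618], dtype=int32))
rest foot (array([ 0.6115, -0.2791]), np.float64(120.1048812866211), array([0.00024495, 0.00037417])) col (array([ 0.6122, -0.2855]), np.float64(81.33297729492188), array([0.00070711, 0.        ]))
```

```bash
python3 - <<'E'
from vis import *
C=np.array(json.load(open("C.json")))
im=cv2.imread("pics/pin.png");pose=[arm.read_tool_pos(),arm.read_eef_rot()]
h=cv2.cvtColor(im,cv2.COLOR_BGR2HSV)
mk=(((h[...,0]<12)|(h[...,0]>168))&(h[...,1]>110)&(h[...,2]>25)).astype(np.uint8)
n,lab,s,c=cv2.connectedComponentsWithStats(mk);print(s[s[:,4]>60],c[s[:,4]>60].round(1))
for z in (.073,.099):
    q=proj(circ(.0125,z,(.6115,-.2785)),pose);print(z,q.min(0).round(1),q.max(0).round(1))
for y in range(150,230,6): print(y,' '.join('%3d/%3d/%3d'%tuple(im[y,x]) for x in range(250,311,10)))
print("knob top",edgefit(im,pose,[.6115,-.279],.0125,.099,.007))
E
```

```text
[[     0      0    560    420 233299]
 [   260    158     39     42   1177]
 [   491    231     34     15    227]
 [   487    239     21     12     61]
 [   478    246     57     37    436]] [[278.8 209.5]
 [279.  178.5]
 [508.3 237.2]
 [498.7 244.6]
 [510.8 262.9]]
0.073 [262.5 156.7] [296.2 189.5]
0.099 [260.4 163.3] [297.9 199.7]
150  51/ 58/ 62  50/ 56/ 60  50/ 55/ 59  49/ 53/ 59  48/ 53/ 58  48/ 54/ 58 107/123/130
156  49/ 57/ 60  50/ 57/ 60  66/ 73/ 75 101/111/108  50/ 54/ 61  48/ 53/ 58  52/ 57/ 61
162  50/ 55/ 58  52/ 58/ 63  44/ 51/ 99  44/ 52/101  76/ 84/104  49/ 58/ 62  65/ 74/ 78
168 154/181/190  52/ 59/ 65  48/ 57/130  51/ 60/132  50/ 57/115  52/ 59/ 64 161/186/197
174 157/183/193  54/ 62/ 64  51/ 60/131  52/ 60/132  48/ 57/130  51/ 62/ 66 155/181/192
180 158/183/193  48/ 57/ 87  52/ 61/130  51/ 61/130  50/ 60/129  50/ 57/ 60 155/182/194
186 158/185/196 167/196/203  55/ 65/132  55/ 65/131  52/ 61/129 156/182/193 157/183/193
192 159/187/197 155/182/192  59/ 70/134  57/ 66/131  54/ 64/131 158/183/194 158/183/193
198 157/183/194 170/199/210 173/201/211  46/ 55/120 161/187/1
[... 160 characters left out ...]
97/208 161/189/199 159/186/195 159/186/196
216 172/202/212 171/199/210 171/201/211 171/200/210 169/196/209 159/184/195 157/184/194
222 172/199/210 171/200/211 169/198/209 171/199/209 171/198/209 170/198/210 159/186/195
228 170/198/210 170/198/209 172/200/210 170/198/209 171/199/209 172/200/213 170/201/210Traceback (most recent call last):
  File "<stdin>", line 10, in <module>
  File "vis.py", line 8, in edgefit
    q=proj(circ(r,z,(c0[0]+dx,c0[1]+dy)),pose).astype(np.float32)
      ~~~~^^^^^^^^^^^^^^^^^^^^^^^^^^^^^^^^^^^^
  File "h.py", line 13, in proj
    c=camera_info("wrist");p,q=pose;T=c['T_tool_cam'];R=Rot.from_quat(q).as_matrix()
ValueError: time passes only in moves, steps and waits
```

```bash
python3 - <<'E'
import re
s=open('h.py').read();s=s.replace('def ray(','import functools\n_ci=camera_info\ncamera_info=functools.lru_cache(None)(_ci)\ndef ray(',1);open('h.py','w').write(s)
from h import *
import json
C=np.array(json.load(open("C.json")));q=down(C[2]+np.pi/2);p=[.6118,-.2787]
arm.movep([*p,.19],q);arm.pause(.2)
arm.line_to([*p,.142],.12);arm.pause(.15);st("at")
arm.move_gripper(.1,40);arm.pause(.1);st("grip")
arm.line_to([*p,.20],.12);st("lift1")
arm.line_to([*p,.255],.2);arm.pause(.3);st("lift")
from vis import *
pose=[arm.read_tool_pos(),arm.read_eef_rot()];im=snapshot("wrist");cv2.imwrite("pics/pinheld.png",im)
h=cv2.cvtColor(im,cv2.COLOR_BGR2HSV)
mk=(((h[...,0]<12)|(h[...,0]>168))&(h[...,1]>110)&(h[...,2]>25)).astype(np.uint8)
n,lab,s,c=cv2.connectedComponentsWithStats(mk);print(s[1:][s[1:,4]>60],c[1:][s[1:,4]>60].round(1))
# predicted hull if held on the tool axis, tip at z-.135
zt=pose[0][2]-.135
for z in (zt+.066,zt+.092,): 
    r=proj(circ(.0125,z,p),pose);print(r.min(0).round(1),r.max(0).round(1))
E
```

```text
at t40.94 p [ 0.6124 -0.2792  0.1433] f [ 0.5 -0.5  0.7] o 0.602 ff 0.0
grip t41.40 p [ 0.6122 -0.2789  0.1428] f [-1.   0.9  3.9] o 0.274 ff 39.6
lift1 t42.03 p [ 0.6112 -0.2782  0.1991] f [ 0.6  0.  -0.7] o 0.280 ff 39.6
lift t42.76 p [ 0.6114 -0.2784  0.2536] f [0.6 0.7 0. ] o 0.274 ff 39.6
[[ 253  252   57   72 3291]
 [ 460  290   28   17  179]
 [ 453  296   18   15   61]
 [ 461  311   30   28  223]] [[281.  288.5]
 [474.3 297.1]
 [463.1 303.2]
 [477.4 323.9]]
[256.2 253.5] [307.2 297.2]
[251.9 282.2] [311.4 329.8]
```

```bash
cat > ins.py <<'E'
from h import *
import json
def descend(x,z0,z1,f0,step=.004,lim=6,v=.06):
    z=z0
    while z>z1+1e-6:
        z=max(z-step,z1);arm.line_to([*x,z],v)
        d=arm.read_ft_force()-f0
        if d[2]>lim or np.hypot(d[0],d[1])>10: return z,d.round(1)
    return z,d.round(1)
E
python3 - <<'E'
from ins import *
C=np.array(json.load(open("C.json")));q=down(C[2]+np.pi/2);x=[.6461,-.0344]
arm.movep([*x,.255],q);arm.pause(.2)
arm.line_to([*x,.238],.1,ori=q);arm.pause(.3);st("over")
f0=arm.read_ft_force()
print(descend(x,.238,.181,f0));st("end")
E
```

```text
over t44.60 p [ 0.6463 -0.0344  0.2385] f [-0.7  0.3 -0.8] o 0.274 ff 39.6
(0.181, array([-0.4, -2.1, -0.3]))
end t48.35 p [ 0.6459 -0.0347  0.1809] f [-1.1 -1.8 -1.1] o 0.281 ff 39.7
```

```bash
python3 - <<'E'
from ins import *
x=[.6461,-.0344]
print(descend(x,.181,.176,arm.read_ft_force(),step=.0008,lim=3,v=.03));st("seat")
arm.move_gripper(.6);arm.pause(.3);st("rel")
arm.line_to([*x,.27],.25);arm.pause(.3)
from vis import *
C=np.array(json.load(open("C.json")))
pose=[arm.read_tool_pos(),arm.read_eef_rot()];im=snapshot("wrist");cv2.imwrite("pics/fin.png",im)
h=cv2.cvtColor(im,cv2.COLOR_BGR2HSV)
mk=(((h[...,0]<12)|(h[...,0]>168))&(h[...,1]>110)&(h[...,2]>25)).astype(np.uint8)
n,lab,s,c=cv2.connectedComponentsWithStats(mk);print(s[1:][s[1:,4]>200])
for z in (.108,.134): r=proj(circ(.0125,z,x),pose);print(r.min(0).round(1),r.max(0).round(1))
print("collar",edgefit(im,pose,x,.014,.101,.004),"stud",edgefit(im,pose,place(C,[0,.07,0]),.0085,.1085,.004))
E
```

```text
(0.1778, array([-1.2, -2. ,  4. ]))
seat t49.35 p [ 0.6461 -0.0347  0.178 ] f [-2.3 -3.8  2.9] o 0.278 ff 40.0
rel t50.03 p [ 0.6461 -0.0343  0.1778] f [-0.7  0.3 -0.9] o 0.602 ff 0.0
[[ 264  199   37   43 1238]]
[265.2 197.3] [298.6 228.7]
[263.4 208.6] [300.4 242.9]
collar (array([ 0.6474, -0.0383]), np.float64(87.61772155761719), array([0.0005099, 0.0002   ])) stud (array([0.60768784, 0.0966545 ]), np.float64(84.49849700927734), array([0.00024495, 0.00037417]))
```

The pin seated at the expected height (TCP 0.178, tip ≈0.042). After release, the knob outline matches the upright, home model within 2 px.

```bash
python3 -c "
from station import ticket
print(ticket.finish_job())"
```

```text
the job is handed in; nothing more can be done
None
```

I handed the job in at about 50 s of the 72 s limit: ball on the jar floor, lid on, bar forked under the stud head, and pin down to its collar and released. The hand-in returned no verdict, and I did not measure the vials and mug again at the end.

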